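# Line up coated popper heads and hold the UV bar over the row

## Task

Finish the row on the low plywood shelf: take the yellow and the green popper from the cutting mat by their wooden blocks and stand them, in either order, beside the blue one on the shelf's empty end, in line and square with the two already there and with gaps of less than 15 mm, without touching any coated head. Then take the UV lamp bar out of its dock, carry it over the tying vise and the other things without knocking any of them, and finish still holding it level and steady over the row, LED side down and lengthwise along it, with all four heads under its window and a finger's width (about 15 mm) of air between the lamp and the heads.

Things in the scene. Friction and masses are not known exactly. Their poses are not given: they have to be found in the camera images.
- shelf: low plywood shelf, fixed but standing elsewhere each time, on the left or the right of the bench: a flat board 100 mm deep (its x) and 240 mm long (its y), its top 45 mm above the bench. Origin: centre of its footprint on the bench (z = 0); x points away from the robot, y along the row (to the robot's left when not turned). The row runs along its y axis at x = 0: the red popper stands about y = +63 mm, the blue about y = +21 mm, the places about y = -21 and -63 mm are empty.
- popper_red: a 34 x 34 x 32 mm pale beech block with a red fishing-popper head standing over it on a steel pin. The freshly coated head is 18 mm across and occupies heights 37 to 54 mm above the block's underside; it must not be touched, so hold the block by its upright sides (32 mm high). 40 g. Origin: centre of the block's underside; z up through the pin, x and y square to the block's sides. Already on the shelf, at the outer +y place.
- popper_blue: a 34 x 34 x 32 mm pale beech block with a blue fishing-popper head standing over it on a steel pin. The freshly coated head is 18 mm across and occupies heights 37 to 54 mm above the block's underside; it must not be touched, so hold the block by its upright sides (32 mm high). 40 g. Origin: centre of the block's underside; z up through the pin, x and y square to the block's sides. Already on the shelf beside the red one, 42 mm from it centre to centre.
- popper_yellow: a 34 x 34 x 32 mm pale beech block with a yellow fishing-popper head standing over it on a steel pin. The freshly coated head is 18 mm across and occupies heights 37 to 54 mm above the block's underside; it must not be touched, so hold the block by its upright sides (32 mm high). 40 g. Origin: centre of the block's underside; z up through the pin, x and y square to the block's sides. Starts on the cutting mat, underside 3 mm above the bench.
- popper_green: a 34 x 34 x 32 mm pale beech block with a green fishing-popper head standing over it on a steel pin. The freshly coated head is 18 mm across and occupies heights 37 to 54 mm above the block's underside; it must not be touched, so hold the block by its upright sides (32 mm high). 40 g. Origin: centre of the block's underside; z up through the pin, x and y square to the block's sides. Starts on the cutting mat, underside 3 mm above the bench.
- red_top (a point): top centre of the red popper's head, 54 mm above its block's underside
- blue_top (a point): top centre of the blue popper's head, 54 mm above its block's underside
- yellow_top (a point): top centre of the yellow popper's head, 54 mm above its block's underside
- green_top (a point): top centre of the green popper's head, 54 mm above its block's underside
- uv_lamp: UV lamp bar, loose: a straight bar 180 mm long (its y), 34 mm wide (its x) and 29 mm high, 200 g, balanced at its middle; black body with aluminium fins on top, and the violet LED window all along its flat underside. Origin: centre of the underside, which is the middle of the window; z up. Starts LED side down in its dock, underside 36 mm above the bench; take it across its 34 mm width at the middle, where its sides are free.
- lamp_dock: grey lamp dock, fixed but standing elsewhere each time, on the side of the bench where the shelf is not: base plate 75 x 200 x 8 mm with two cradle uprights 148 mm apart (along its y), each 14 mm thick, that carry the lamp at 36 mm; their cheeks reach 48 mm. Lift the lamp straight up. Origin: centre of its footprint on the bench; y along the lamp.
- vise: steel pedestal tying vise, fixed, between shelf and dock: base plate 85 x 100 x 14 mm, upright post, and a head reaching about 55 mm towards its -y and 75 mm towards its +y, and 40 mm towards its +x; its highest point is 170 mm above the bench. Origin: centre of the base's underside.
- tool_caddy: wooden tool block 55 x 110 x 55 mm with tools standing up to 134 mm, fixed, beyond the vise. Origin: centre of its underside.
- spool_purple: loose purple thread spool, 28 mm across, 30 mm high, a bystander. Origin: centre of its underside.
- spool_orange: loose orange thread spool, 28 mm across, 30 mm high, a bystander. Origin: centre of its underside.
- coat_jar: loose jar of coating with a black lid, 44 mm across, 50 mm high, a bystander. Origin: centre of its underside.
There are look-alikes about, which are no part of the job. What is shaped like the uv_lamp but orange or pink is not meant.

How it is judged (in metres and radians):
On the way, in this order (a step that is already met when the one before it is completed fails the run):
1. the four poppers stand in one neat row on the shelf, the yellow and the green let go (x of popper_red in the frame of shelf between -0.012 and 0.012 m and y of popper_red in the frame of shelf between 0.05 and 0.076 m and z of popper_red in the frame of shelf between 0.04 and 0.05 m and angle between each of popper_red, popper_blue, popper_yellow, popper_green's own z axis and vertical below 0.1 rad and (angle between the x axis of popper_red and the x axis of shelf, either way round below 0.17 rad or angle between the x axis of popper_red and the y axis of shelf, either way round below 0.17 rad) and x of popper_blue in the frame of shelf between -0.012 and 0.012 m and y of popper_blue in the frame of shelf between 0.008 and 0.034 m and z of popper_blue in the frame of shelf between 0.04 and 0.05 m and (angle between the x axis of popper_blue and the x axis of shelf, either way round below 0.17 rad or angle between the x axis of popper_blue and the y axis of shelf, either way round below 0.17 rad) and x of popper_yellow in the frame of shelf between -0.012 and 0.012 m and y of popper_yellow in the frame of shelf between -0.105 and 0 m and z of popper_yellow in the frame of shelf between 0.04 and 0.05 m and (angle between the x axis of popper_yellow and the x axis of shelf, either way round below 0.17 rad or angle between the x axis of popper_yellow and the y axis of shelf, either way round below 0.17 rad) and x of popper_green in the frame of shelf between -0.012 and 0.012 m and y of popper_green in the frame of shelf between -0.105 and 0 m and z of popper_green in the frame of shelf between 0.04 and 0.05 m and (angle between the x axis of popper_green and the x axis of shelf, either way round below 0.17 rad or angle between the x axis of popper_green and the y axis of shelf, either way round below 0.17 rad) and ((distance between popper_blue and popper_yellow below 0.052 m and distance between popper_yellow and popper_green below 0.052 m) or (distance between popper_blue and popper_green below 0.052 m and distance between popper_green and popper_yellow below 0.052 m)) and linear speed of each of popper_red, popper_blue, popper_yellow, popper_green below 0.02 m/s and contact force between the fingers and popper_yellow below 0.1 N and contact force between the fingers and popper_green below 0.1 N), for 0.2 s.
2. the lamp is lifted clear of its dock in the fingers (z of uv_lamp in the frame of lamp_dock above 0.06 m and contact force between the fingers and uv_lamp above 0.5 N), for 0.1 s.
At the end, for the whole second after the job is handed in: Four poppers in one row on the shelf: within 12 mm of its centre line, 10 degrees of square, gaps under 18 mm. Lamp held still and level (7 degrees), LED side down, touching nothing else; each head top 5 to 27 mm below the window, within 11 mm of its centre line and 82 mm of its middle (x of popper_red in the frame of shelf between -0.012 and 0.012 m and y of popper_red in the frame of shelf between 0.05 and 0.076 m and z of popper_red in the frame of shelf between 0.04 and 0.05 m and angle between each of popper_red, popper_blue, popper_yellow, popper_green's own z axis and vertical below 0.1 rad and (angle between the x axis of popper_red and the x axis of shelf, either way round below 0.17 rad or angle between the x axis of popper_red and the y axis of shelf, either way round below 0.17 rad) and x of popper_blue in the frame of shelf between -0.012 and 0.012 m and y of popper_blue in the frame of shelf between 0.008 and 0.034 m and z of popper_blue in the frame of shelf between 0.04 and 0.05 m and (angle between the x axis of popper_blue and the x axis of shelf, either way round below 0.17 rad or angle between the x axis of popper_blue and the y axis of shelf, either way round below 0.17 rad) and x of popper_yellow in the frame of shelf between -0.012 and 0.012 m and y of popper_yellow in the frame of shelf between -0.105 and 0 m and z of popper_yellow in the frame of shelf between 0.04 and 0.05 m and (angle between the x axis of popper_yellow and the x axis of shelf, either way round below 0.17 rad or angle between the x axis of popper_yellow and the y axis of shelf, either way round below 0.17 rad) and x of popper_green in the frame of shelf between -0.012 and 0.012 m and y of popper_green in the frame of shelf between -0.105 and 0 m and z of popper_green in the frame of shelf between 0.04 and 0.05 m and (angle between the x axis of popper_green and the x axis of shelf, either way round below 0.17 rad or angle between the x axis of popper_green and the y axis of shelf, either way round below 0.17 rad) and ((distance between popper_blue and popper_yellow below 0.052 m and distance between popper_yellow and popper_green below 0.052 m) or (distance between popper_blue and popper_green below 0.052 m and distance between popper_green and popper_yellow below 0.052 m)) and linear speed of each of popper_red, popper_blue, popper_yellow, popper_green, uv_lamp below 0.02 m/s and x of red_top in the frame of uv_lamp between -0.011 and 0.011 m and y of red_top in the frame of uv_lamp between -0.082 and 0.082 m and z of red_top in the frame of uv_lamp between -0.027 and -0.005 m and x of blue_top in the frame of uv_lamp between -0.011 and 0.011 m and y of blue_top in the frame of uv_lamp between -0.082 and 0.082 m and z of blue_top in the frame of uv_lamp between -0.027 and -0.005 m and x of yellow_top in the frame of uv_lamp between -0.011 and 0.011 m and y of yellow_top in the frame of uv_lamp between -0.082 and 0.082 m and z of yellow_top in the frame of uv_lamp between -0.027 and -0.005 m and x of green_top in the frame of uv_lamp between -0.011 and 0.011 m and y of green_top in the frame of uv_lamp between -0.082 and 0.082 m and z of green_top in the frame of uv_lamp between -0.027 and -0.005 m and contact force between the fingers and uv_lamp above 0.5 N and angle between uv_lamp's own z axis and vertical below 0.12 rad and contact force between uv_lamp and shelf below 0.1 N and contact force between uv_lamp and lamp_dock below 0.1 N and contact force between uv_lamp and vise below 0.1 N and contact force between uv_lamp and popper_red below 0.1 N and contact force between uv_lamp and popper_blue below 0.1 N and contact force between uv_lamp and popper_yellow below 0.1 N and contact force between uv_lamp and popper_green below 0.1 N); the arm keeps its last pose, push and grip.
It fails at once if a coated head is touched (contact force between any of popper_red_c1, popper_blue_c1, popper_yellow_c1, popper_green_c1 and anything else above 0.2 N).
It fails at once if the vise or the tool caddy is knocked by the lamp, a popper or the robot (contact force between any of vise, tool_caddy and the arm above 1 N or contact force between any of vise, tool_caddy and the fingers above 1 N or contact force between any of vise, tool_caddy and uv_lamp above 1 N or contact force between any of vise, tool_caddy and popper_yellow above 1 N or contact force between any of vise, tool_caddy and popper_green above 1 N).
It fails at once if a spool or the jar is disturbed (distance of any of spool_purple, spool_orange, coat_jar from where it was at the start of the episode above 0.015 m).
It also fails if it takes over 72 s, if anything falls off the work surface, if the arm or the gripper's body presses on something with over 40 N, if the wrist force passes 120 N, or if a joint passes its speed limit or range.

## Robot

A 7-joint arm with a two-finger parallel gripper is mounted at the origin on the work surface. World frame = base frame: x ahead of the robot, y to its left, z up, the work surface at z = 0. Lengths are in m, angles in degrees, forces in N, time in s.
With the tool pointing down it reaches from about 0.425 to 0.875 m from the base axis. Payload 4.7 kg.
Tool frame: the origin (TCP) lies between the finger pads; the fingertips stand 11 mm ahead of it and the grasp point (between the pads) lies 8 mm behind it (env.tcp_to_tips is the distance from the TCP to the fingertips, in m); z points along the fingers, y is the line along which they close (so a half turn about z gives the same grasp; the last joint's range is limited). The gripper opens to 87 mm and grips with 3 to 60 N. Pads are 19 mm wide; open, the fingers measure 117 mm over their backs; the gripper's body (75 mm by 190 mm) begins 51 mm behind the grasp point.
Start: joints at [76.266, 18.392, -4.016, 83.108, 1.295, 78.541, -3.26], TCP at [0.163, -0.629, 0.234] pointing down, gripper open.
Joint ranges: [-163.93, 163.93], [-17.29, 119.83], [-79.2, 71.16], [3.27, 140.29], [-89.18, 269.18], [5.43, 117.66], [-154.24, 154.24]. Speed limits (degrees/s): [147.25, 147.25, 180, 180, 180, 180, 180].

## Interface

Orientations are given as [roll, pitch, yaw] about the fixed x, y, z axes, in that order (R = Rz(yaw) Ry(pitch) Rx(roll)).
In Python, from cell import env, viewer gives the robot as it stands.
- The arm moves only by the tool step_arm, never from a script. Its arguments are lists of equal length, an entry for each row: "delta_pos": the shift along the tool's x, y, z in units of 0.2 m (1.0 is 0.2 m), a list of three; "rot": the turn, a rotation vector about the tool's x, y, z in units of 1.5 rad (1.0 is 1.5 rad), a list of three; "gripper": the gripper command: -1 is shut, 1 is fully open, values between are in proportion. A call has 1 to 20 rows; each row is the pose to reach, as a shift and turn from the pose commanded when the call began, along the tool's axes at that moment; what a row does not reach only later rows make up. A row lasts 1/8 s, in which the tool goes at most 62.5 mm and 10.7 degrees, less where a joint would pass 70% of its speed; a pose out of reach is approached as far as the arm can. A call with a number of a shift or a turn outside -1 to 1 is refused whole. A call with a gripper value outside its range is refused whole. The fingers move at their own pace and stop on an object; "squeeze" is the grip in N (left out, the last holds). Time passes only in rows, so rows that repeat a pose let the fingers close. It gives the time, the measured TCP pose, the force, the opening and the grip force at its end, in the units of the state.
- env.get_obs(): the state, without advancing time (a new reading comes with each control period).
- viewer.read_camera(name): name is "scene" or "side" or "wrist"; returns a dict with "img" (400x640x3 uint8, red, green, blue), "fx", "fy", "cx", "cy" (pixels), "pose" (4x4, takes a point from camera to world coordinates). Camera axes: x right, y down, z forward; pixel columns grow to the right and rows downward; lengths in m; the calibration is good to about 2 mm. A picture is of the moment at which its call begins. There is no depth.
- env.sign_off(): hands the job in; it is judged then, once.
The state is a dict: "time_s": time; "qpos": joint angles; "joint_velocities": joint speeds; "effort": joint torques, N m; "tool_pos": TCP position; "tool_rot": TCP orientation; "force": force on the tool from outside, world axes, zero at the start; "wrist_torque": the same for the moment, N m; "grip_width": finger opening in m; "grasp_force": force on a finger pad.
Only numpy, scipy, OpenCV 4.12 (cv2) and the standard library are available. Lean on these libraries where they do the work, as an engineer would, in place of code of your own. Each camera call takes 0.05 s, during which the arm holds its last target. There are 200 camera calls.

## Working session

There is one attempt and no reset: what is moved stays moved. The work goes in short steps, Python scripts to look and compute and a tool call to move; the robot and the scene stay as the last step left them, time stands still between calls to the robot, and variables do not carry over. Pictures are saved under pics/ and viewed, at most 10 in all, crops included, and the job is handed in when it is done.

Besides the shell and the picture viewer there is one more tool, called after "Emit:" by a JSON object that holds its "fn" and its "kwargs". step_arm: Moves the arm, as the interface text tells. Shifts and turns lie within -1 to 1; 1 stands for 0.2 m of shift or 1.5 rad of turn. Its arguments: {"type":"object","properties":{"delta_pos":{"type":"array"},"rot":{"type":"array"},"gripper":{"type":"array"},"squeeze":{"type":"number"}},"required":["delta_pos","rot","gripper"]}

```bash
mkdir -p pics; ls
cat > h.py <<'E'
import numpy as np, cv2
from cell import env, viewer
from scipy.spatial.transform import Rotation as R
def snap(n,save=None):
    c=viewer.read_camera(n)
    if save: cv2.imwrite('pics/'+save,c['img'][:,:,::-1])
    return c
def ray(c,u,v,z):
    d=np.array([(u-c['cx'])/c['fx'],(v-c['cy'])/c['fy'],1.]); P=np.array(c['pose'])
    d=P[:3,:3]@d; o=P[:3,3]; return o+d*(z-o[2])/d[2]
def proj(c,p):
    P=np.array(c['pose']); q=P[:3,:3].T@(np.array(p)-P[:3,3]); return np.array([c['cx']+c['fx']*q[0]/q[2],c['cy']+c['fy']*q[1]/q[2]])
E
python3 - <<'E'
from h import *
o=env.get_obs(); print(o)
ims=[]
for n in ['scene','side','wrist']:
    c=snap(n,n+'0.png'); print(n,c['fx'],c['cx'],c['cy'],np.round(c['pose'],3).tolist()); np.save(n+'0.npy',c,allow_pickle=True)
E
```

```text
pics
{'time_s': 0.0, 'qpos': array([76.2681657 , 18.43836659, -4.0165972 , 83.1762087 ,  1.29373801,
       78.54067459, -3.26061293]), 'joint_velocities': array([-0.01271346, -0.10312482,  0.11099167, -0.07377369,  0.01258156,
        0.04977302,  0.01044863]), 'effort': array([ 2.31048034e-04, -4.91280770e+01, -4.03766111e-01, -3.12522948e+01,
       -6.40312722e-02,  4.39621008e-02,  1.65965721e-04]), 'tool_pos': array([ 0.16301647, -0.62866436,  0.23245804]), 'tool_rot': array([-1.79889930e+02,  4.26485210e-03,  1.45417634e+01]), 'force': array([ 0.31988838,  0.49251593, -0.70492055]), 'wrist_torque': array([ 0.00074193,  0.01563722, -0.03328853]), 'grasp_force': 0.0, 'grip_width': 0.08715868550154078}
scene 470.47205971081894 325.1180433461644 195.11134047033931 [[-0.836, 0.396, -0.379, 0.978], [0.548, 0.604, -0.578, 0.958], [0.0, -0.692, -0.722, 1.076], [0.0, 0.0, 0.0, 1.0]]
side 489.14972283999424 317.0964341969951 196.43136615271564 [[0.983, -0.1, 0.151, 0.284], [-0.18, -0.629, 0.757, -0.861], [0.019, -0.771, -0.636, 0.963], [0.0, 0.0, 0.0, 1.0]]
wrist 356.22122658828533 319.1032220294444 203.44037005429558 [[0.25, -0.936, -0.247, 0.231], [-0.968, -0.242, -0.062, -0.611], [-0.002, 0.255, -0.967, 0.385], [0.0, 0.0, 0.0, 1.0]]
```

View pics/scene0.png

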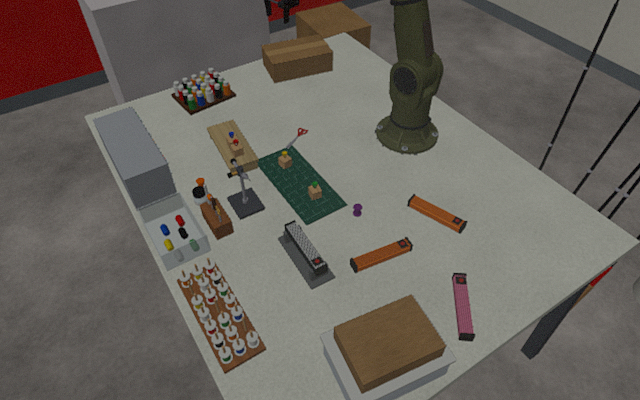

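View pics/side0.png

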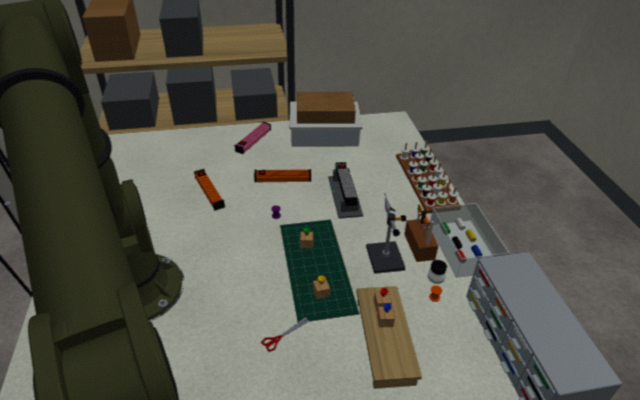

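The scene picture shows the black lamp with aluminium fins in the grey dock at scene (305,247) and side (346,188). Its look-alikes are orange at scene (437,213) and (382,254), and pink at (462,306); none of these is meant.
Yellow popper: scene (285,159), side (321,285). Green popper: scene (315,190), side (306,237). The shelf, with red and blue on it, is at scene (233,145) and side (388,335). The drying-rack poppers at scene (220,315) are not part of the job.

```bash
cat >> h.py <<'E'
HUE={'red':[(0,6),(174,180)],'yellow':[(22,34)],'green':[(45,75)],'blue':[(105,130)]}
def blobs(c,col,box=None,smin=140,vmin=60,amin=6):
    h=cv2.cvtColor(c['img'],cv2.COLOR_RGB2HSV); m=np.zeros(h.shape[:2],np.uint8)
    for a,b in HUE[col]: m|=cv2.inRange(h,(a,smin,vmin),(b,255,255))
    if box: k=np.zeros_like(m); k[box[1]:box[3],box[0]:box[2]]=255; m&=k
    n,l,s,ce=cv2.connectedComponentsWithStats(m)
    return sorted([(int(s[i,4]),ce[i].round(1).tolist(),s[i,2:4].tolist()) for i in range(1,n) if s[i,4]>=amin],reverse=True)
def tri(c1,p1,c2,p2):
    A=[];b=[]
    for c,p in((c1,p1),(c2,p2)):
        P=np.array(c['pose']);d=P[:3,:3]@np.array([(p[0]-c['cx'])/c['fx'],(p[1]-c['cy'])/c['fy'],1]);d/=np.linalg.norm(d)
        M=np.eye(3)-np.outer(d,d);A.append(M);b.append(M@P[:3,3])
    return np.linalg.lstsq(np.vstack(A),np.hstack(b),rcond=None)[0]
E
python3 - <<'E'
from h import *
s=np.load('scene0.npy',allow_pickle=True).item(); d=np.load('side0.npy',allow_pickle=True).item()
bs={'yellow':(270,145,300,170),'green':(300,175,330,200),'red':(222,125,248,160),'blue':(222,125,248,160)}
bd={'yellow':(305,270,335,300),'green':(295,222,320,248),'red':(370,280,400,330),'blue':(370,280,400,330)}
for k in bs:
    a=blobs(s,k,bs[k]);b=blobs(d,k,bd[k]);z=.0485 if k in('yellow','green') else .0905
    print(k,a[:2],b[:2])
    if a and b: print('  tri',tri(s,a[0][1],d,b[0][1]).round(4),ray(s,*a[0][1],z).round(4),ray(d,*b[0][1],z).round(4))
def crop(c,x,y,w,h,k): return cv2.resize(c['img'][y:y+h,x:x+w,::-1],None,fx=k,fy=k,interpolation=cv2.INTER_CUBIC)
A=crop(d,270,150,180,240,2.5)
B=crop(s,200,110,140,180,3.333)
cv2.imwrite('pics/crop1.png',np.hstack([A[:600,:450],cv2.resize(B,(350,450)) if False else np.vstack([cv2.resize(B,(350,450)),np.zeros((150,350,3),np.uint8)])]))
E
```

```text
yellow [(23, [284.0, 153.1], [5, 6])] [(50, [321.2, 278.4], [9, 8])]
  tri [ 0.4511 -0.0919  0.0572] [ 0.4458 -0.1007  0.0485] [ 0.4534 -0.0848  0.0485]
green [(21, [314.1, 183.0], [6, 6])] [(30, [306.3, 229.3], [7, 6])]
  tri [0.4437 0.0818 0.0593] [0.4377 0.0725 0.0485] [0.446  0.0928 0.0485]
red [(19, [235.1, 141.0], [5, 5])] [(42, [383.7, 291.1], [7, 8])]
  tri [ 0.5754 -0.1872  0.0989] [ 0.5711 -0.1967  0.0905] [ 0.5791 -0.1809  0.0905]
blue [(15, [230.7, 133.5], [5, 5])] [(39, [387.0, 306.5], [7, 7])]
  tri [ 0.5705 -0.2299  0.0989] [ 0.5664 -0.2399  0.0905] [ 0.574  -0.224   0.0905]
```

View pics/crop1.png

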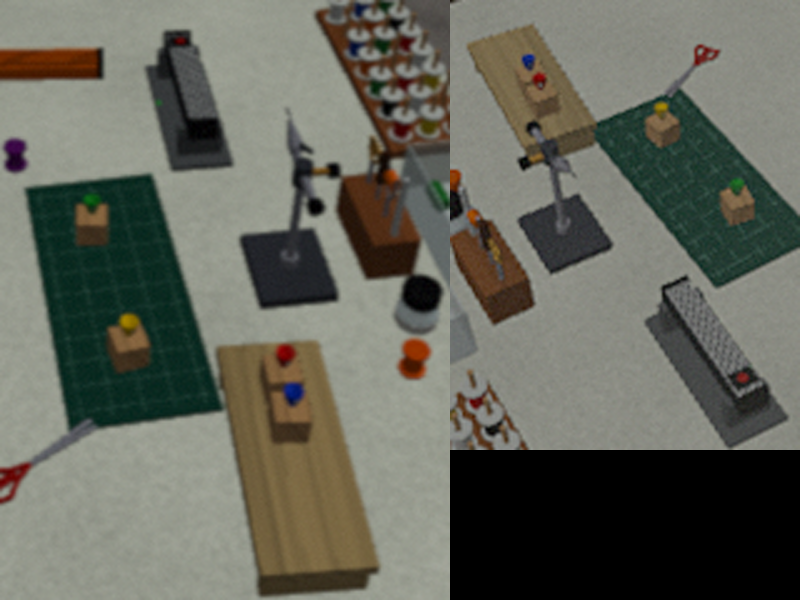

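The crop confirms four things: the black, finned lamp in its grey dock; yellow and green on the mat; red and blue on the shelf; and the shelf's free end towards -y. I'll move in over the yellow one and look with the wrist camera.

Emit:
{"fn": "step_arm", "kwargs": {"delta_pos": [[0.5, -0.5, 0], [1, -1, 0], [1, -1, 0], [1, -1, 0], [1, -1, 0], [1, -1, 0]], "rot": [[0, 0, 0], [0, 0, 0], [0, 0, 0], [0, 0, 0], [0, 0, 0], [0, 0, 0]], "gripper": [1, 1, 1, 1, 1, 1]}}

```text
time_s: 0.9
tool_pos: [0.3084, -0.3828, 0.2337]
tool_rot: [180.0, -0.0, 14.9]
force: [-0.7, -0.3, 0.9]
grip_width: 0.0872
grasp_force: 0.0
```

Emit:
{"fn": "step_arm", "kwargs": {"delta_pos": [[0.5, -0.5, 0], [1, -1, 0], [1, -1, 0.1], [1, -1, 0.1], [1, -1, 0.1], [1, -1, 0.1], [1, -1, 0.1], [1, -1, 0.1]], "rot": [[0, 0, -0.1], [0, 0, -0.2], [0, 0, -0.3], [0, 0, -0.45], [0, 0, -0.6], [0, 0, -0.7], [0, 0, -0.8], [0, 0, -0.8]], "gripper": [1, 1, 1, 1, 1, 1, 1, 1]}}

```text
time_s: 1.9
tool_pos: [0.4497, -0.1428, 0.2133]
tool_rot: [-180.0, 0.0, 83.1]
force: [-0.2, -0.2, -0.0]
grip_width: 0.0871
grasp_force: 0.0
```

Run:
```python
from h import *
o=env.get_obs(); print(o['qpos'].round(1),o['tool_pos'].round(4),o['tool_rot'].round(2))
w=snap('wrist','w1.png'); np.save('w1.npy',w,allow_pickle=True)
print(np.round(w['pose'],3).tolist())
s=np.load('scene0.npy',allow_pickle=True).item(); d=np.load('side0.npy',allow_pickle=True).item()
f=lambda x,y:(270+x/2.5,150+y/2.5); g=lambda x,y:(200+x/2.5,110+y/2.5)
print('shelf side',[ray(d,*f(*p),.045)[:2].round(3).tolist() for p in((218,346),(318,343),(376,570),(262,576))])
print('shelf scene',[ray(s,*g(*p),.045)[:2].round(3).tolist() for p in((468,43),(537,25),(597,122),(530,140)) for p in [(p[0]-450,p[1])]])
print('dock base side',[ray(d,*f(*p),.008)[:2].round(3).tolist() for p in((146,65),(173,167),(231,160))])
print('dock scene',[ray(s,*g(p[0]-450,p[1]),.008)[:2].round(3).tolist() for p in((646,320),(730,446),(787,412))])
print('lamp top scene',[ray(s,*g(p[0]-450,p[1]),.065)[:2].round(3).tolist() for p in((662,288),(688,280),(765,380),(735,392))])
print('vise base side',[ray(d,*f(*p),.014)[:2].round(3).tolist() for p in((241,236),(325,230),(337,295),(262,303))])
print('vise base scene',[ray(s,*g(p[0]-450,p[1]),.014)[:2].round(3).tolist() for p in((519,232),(578,197),(611,240),(552,268))])
print('vise top',tri(s,g(535-450,128),d,f(318,206)).round(3),tri(s,g(575-450,170),d,f(288,112)).round(3),tri(s,g(525-450,162),d,f(338,170)).round(3))
```

```text
[ 46.   -1.7 -30.7 108.1  -0.9  73.5   8.6] [ 0.4497 -0.1428  0.2133] [-179.98    0.     83.08]
[[0.993, -0.118, -0.031, 0.459], [-0.122, -0.96, -0.254, -0.074], [0.0, 0.256, -0.967, 0.366], [0.0, 0.0, 0.0, 1.0]]
shelf side [[0.534, -0.127], [0.63, -0.139], [0.605, -0.376], [0.511, -0.365]]
shelf scene [[0.601, -0.373], [0.502, -0.357], [0.527, -0.125], [0.616, -0.141]]
dock base side [[0.565, 0.371], [0.557, 0.172], [0.627, 0.173]]
dock scene [[0.623, 0.172], [0.632, 0.369], [0.558, 0.366]]
lamp top scene [[0.605, 0.184], [0.574, 0.19], [0.577, 0.352], [0.612, 0.348]]
vise base side [[0.604, 0.043], [0.698, 0.037], [0.681, -0.056], [0.601, -0.054]]
vise base scene [[0.688, -0.03], [0.6, -0.044], [0.6, 0.044], [0.681, 0.045]]
vise top [ 0.641 -0.052  0.145] [0.642 0.062 0.17 ] [ 0.676 -0.006  0.145]
```

View pics/w1.png

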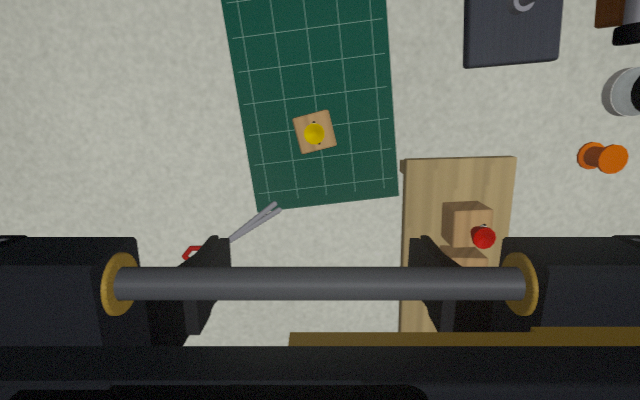

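The wrist picture shows the yellow popper at (315,131), turned slightly on the mat. The red head is at (483,237) with the blue block just behind it, and the orange spool is at (605,158). I'll measure yellow and the shelf from here.

```bash
cat >> h.py <<'E'
def rect(c,box,lo=(5,50,90),hi=(22,190,255),z=.035,fill=True):
    h=cv2.cvtColor(c['img'],cv2.COLOR_RGB2HSV); m=cv2.inRange(h,lo,hi)
    k=np.zeros_like(m); k[box[1]:box[3],box[0]:box[2]]=255; m&=k
    cs=cv2.findContours(m,cv2.RETR_EXTERNAL,cv2.CHAIN_APPROX_NONE)[0]; ct=max(cs,key=cv2.contourArea)
    pts=np.array([ray(c,*(p[0]),z)[:2] for p in ct],np.float32)*1000
    r=cv2.minAreaRect(cv2.convexHull(pts)); return np.round(r[0],1),np.round(r[1],1),round(r[2],1)
E
python3 - <<'E'
from h import *
w=np.load('w1.npy',allow_pickle=True).item()
h=cv2.cvtColor(w['img'],cv2.COLOR_RGB2HSV); print(h[120,303],h[145,325],h[215,455],h[180,430],h[131,314])
print(rect(w,(280,100,350,165)))
b=blobs(w,'yellow',(290,105,345,160));print(b[:3], [ray(w,*x[1],.0485).round(4) for x in b[:2]])
b=blobs(w,'red',(460,215,510,260));print(b[:2], [ray(w,*x[1],.0905).round(4) for x in b[:2]])
print('shelf',[ray(w,*p,.045)[:2].round(4) for p in((401,158),(516,156),(399,335))])
# red block top-face edge row-normal
print(rect(w,(436,196,496,248),z=.077))
E
```

```text
[ 18 111 158] [ 17 112 164] [ 18 112 143] [ 19  89 146] [ 25 255 163]
(array([452. , -92.8]), array([33.6, 33.5]), 7.6)
[(360, [313.9, 133.4], [21, 22])] [array([ 0.4517, -0.0934,  0.0485])]
[(428, [482.7, 236.8], [25, 22])] [array([ 0.5794, -0.1902,  0.0905])]
shelf [array([ 0.5267, -0.1248]), array([ 0.6295, -0.1356]), array([ 0.5131, -0.3072])]
(array([ 570.7, -180.7]), array([45.4, 53.6]), 83.0)
```

Emit:
{"fn": "step_arm", "kwargs": {"delta_pos": [[0.251, -0.019, 0.1], [0.251, -0.019, 0.4], [0.251, -0.019, 0.55], [0.251, -0.019, 0.7], [0.251, -0.019, 0.85], [0.251, -0.019, 0.971], [0.251, -0.019, 0.971], [0.251, -0.019, 0.971], [0.251, -0.019, 0.971], [0.251, -0.019, 0.971], [0.251, -0.019, 0.971], [0.251, -0.019, 0.971]], "rot": [[0, 0, -0.1], [0, 0, -0.169], [0, 0, -0.169], [0, 0, -0.169], [0, 0, -0.169], [0, 0, -0.169], [0, 0, -0.169], [0, 0, -0.169], [0, 0, -0.169], [0, 0, -0.169], [0, 0, -0.169], [0, 0, -0.169]], "gripper": [1, 1, 1, 1, 1, 1, 1, -1, -1, -1, -1, -1], "squeeze": 12}}

```text
time_s: 3.45
tool_pos: [0.4521, -0.0913, 0.0195]
tool_rot: [180.0, 0.0, 97.8]
force: [0.3, -0.7, -0.1]
grip_width: 0.0447
grasp_force: 0.0
```

Emit:
{"fn": "step_arm", "kwargs": {"delta_pos": [[0, 0, 0], [0, 0, 0], [0, 0, 0], [0, 0, 0], [0, 0, -0.1], [0, 0, -0.4], [0, 0, -0.7], [0, 0, -0.7], [0, 0, -0.7]], "rot": [[0, 0, 0], [0, 0, 0], [0, 0, 0], [0, 0, 0], [0, 0, 0], [0, 0, 0], [0, 0, 0], [0, 0, 0], [0, 0, 0]], "gripper": [-1, -1, -1, -1, -1, -1, -1, -1, -1]}}

```text
time_s: 4.58
tool_pos: [0.4515, -0.0914, 0.1589]
tool_rot: [-180.0, 0.0, 97.8]
force: [-0.2, -0.2, -0.6]
grip_width: 0.0337
grasp_force: 12.0
```

Emit:
{"fn": "step_arm", "kwargs": {"delta_pos": [[0, 0, -0.3], [-0.2, 0.1, -0.3], [-0.5, 0.24, -0.3], [-0.8, 0.38, -0.3], [-0.986, 0.473, -0.3], [-0.986, 0.473, -0.3], [-0.986, 0.473, -0.3], [-0.986, 0.473, -0.3]], "rot": [[0, 0, 0.05], [0, 0, 0.1], [0, 0, 0.149], [0, 0, 0.149], [0, 0, 0.149], [0, 0, 0.149], [0, 0, 0.149], [0, 0, 0.149]], "gripper": [-1, -1, -1, -1, -1, -1, -1, -1]}}

```text
time_s: 5.58
tool_pos: [0.5722, -0.272, 0.2188]
tool_rot: [-179.9, -0.0, 85.1]
force: [-0.2, 0.1, -0.4]
grip_width: 0.0338
grasp_force: 12.0
```

Run:
```python
from h import *
o=env.get_obs(); print(o['qpos'].round(1),o['tool_pos'].round(4),o['tool_rot'].round(2))
w=snap('wrist','w2.png'); np.save('w2.npy',w,allow_pickle=True); print(np.round(w['pose'],3)[:3,3])
for k in('red','blue','yellow'):
    print(k,[(x,ray(w,*x[1],.0905).round(4).tolist()) for x in blobs(w,k)[:2]])
```

```text
[ 46.4  19.3 -29.5  85.9   9.6  77.4  11.3] [ 0.5722 -0.272   0.2188] [-1.7993e+02 -3.0000e-02  8.5140e+01]
[ 0.579 -0.203  0.371]
red [((845, [62.9, 143.3], [47, 41]), [0.3772, -0.2108, 0.0905]), ((473, [314.6, 87.7], [24, 26]), [0.5765, -0.1866, 0.0905])]
blue [((397, [312.9, 147.8], [23, 23]), [0.5712, -0.2311, 0.0905]), ((191, [554.9, 251.9], [9, 30]), [0.7669, -0.3356, 0.0905])]
yellow [((1545, [319.0, 316.4], [51, 44]), [0.5631, -0.3798, 0.0905]), ((469, [569.3, 91.7], [14, 59]), [0.7671, -0.2059, 0.0905])]
```

View pics/w2.png

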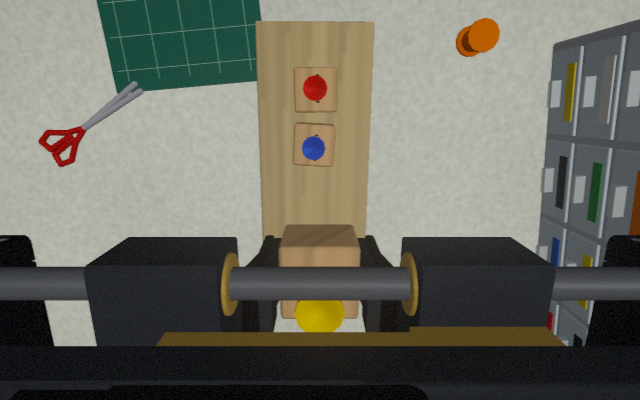

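The picture shows red at (315,88) and blue at (313,148), the shelf's edges at x=257 and x=374 on the top row, and the held yellow block upright in the fingers. I'll fit the shelf edges next.

Run:
```python
from h import *
w=np.load('w2.npy',allow_pickle=True).item()
h=cv2.cvtColor(w['img'],cv2.COLOR_RGB2HSV); print(h[170,275],h[170,400],h[95,303],h[50,260])
m=cv2.inRange(h,(12,60,60),(26,255,255))
L=[];Rr=[]
for v in range(40,225,3):
    x=np.where(m[v,230:400])[0]+230; L.append(ray(w,x[0],v,.045)[:2]); Rr.append(ray(w,x[-1]+1,v,.045)[:2])
for n,P in(('L',L),('R',Rr)):
    vx,vy,x,y=cv2.fitLine(np.array(P,np.float32)*1000,cv2.DIST_HUBER,0,.01,.01).ravel()
    if vy<0:vx,vy=-vx,-vy
    print(n,'psi',np.degrees(np.arctan2(-vx,vy)).round(2),'x at y=-190',x+vx/vy*(-190-y),'at -290',x+vx/vy*(-290-y))
x=np.where(cv2.medianBlur(m,5)[:60,300:330].mean(1)>128)[0][0]; print('end row',x,ray(w,315,x,.045))
g=cv2.cvtColor(w['img'],cv2.COLOR_RGB2GRAY)
print('red blk corners',[ray(w,*p,.077)[:2].round(4).tolist() for p in((295,68),(336,68),(336,111),(295,112))])
print('blue blk corners',[ray(w,*p,.077)[:2].round(4).tolist() for p in((294,123),(335,124),(333,166),(293,165))])
print('held block top front',[ray(w,*p,.2188+.016).round(4).tolist() for p in((280,254),(358,254),(286,226),(354,226))])
```

```text
[ 20  89 155] [ 30  15 175] [ 17 104 169] [ 20  96 143]
L psi -5.36 x at y=-190 525.90753 at -290 516.5179
R psi -5.44 x at y=-190 625.46246 at -290 615.93976
end row 22 [ 0.58117291 -0.13197937  0.045     ]
red blk corners [[0.5626, -0.17], [0.5943, -0.1727], [0.5919, -0.2049], [0.5592, -0.2029]]
blue blk corners [[0.5575, -0.2114], [0.5903, -0.215], [0.5861, -0.2488], [0.5531, -0.2451]]
held block top front [[0.5576, -0.2585, 0.2348], [0.5896, -0.2612, 0.2348], [0.5614, -0.2466, 0.2348], [0.5887, -0.249, 0.2348]]
```

Emit:
{"fn": "step_arm", "kwargs": {"delta_pos": [[0.003, -0.021, 0.1], [0.003, -0.021, 0.3], [0.003, -0.021, 0.5], [0.003, -0.021, 0.65], [0.003, -0.021, 0.75], [0.003, -0.021, 0.784], [0.003, -0.021, 0.784], [0.003, -0.021, 0.784], [0.003, -0.021, 0.784], [0.003, -0.021, 0.784]], "rot": [[0, 0, 0.006], [0, 0, 0.006], [0, 0, 0.006], [0, 0, 0.006], [0, 0, 0.006], [0, 0, 0.006], [0, 0, 0.006], [0, 0, 0.006], [0, 0, 0.006], [0, 0, 0.006]], "gripper": [-1, -1, -1, -1, -1, -1, -1, -1, -1, -1]}}

```text
time_s: 6.88
tool_pos: [0.5687, -0.273, 0.0631]
tool_rot: [180.0, 0.0, 84.5]
force: [-0.0, -0.5, -0.7]
grip_width: 0.0342
grasp_force: 12.0
```

Emit:
{"fn": "step_arm", "kwargs": {"delta_pos": [[0, 0, 0.006], [0, 0, 0.006], [0, 0, 0.006], [0, 0, 0.006], [0, 0, 0.006], [0, 0, 0.006], [0, 0, -0.1], [0, 0, -0.4], [0, 0, -0.8], [0, 0, -0.8]], "rot": [[0, 0, 0], [0, 0, 0], [0, 0, 0], [0, 0, 0], [0, 0, 0], [0, 0, 0], [0, 0, 0], [0, 0, 0], [0, 0, 0], [0, 0, 0]], "gripper": [-1, -1, 0.3, 0.3, 0.3, 0.3, 0.3, 0.6, 1, 1]}}

```text
time_s: 8.12
tool_pos: [0.5711, -0.2733, 0.2298]
tool_rot: [179.5, 0.2, 84.5]
force: [-0.3, 0.5, 0.4]
grip_width: 0.0786
grasp_force: 0.0
```

Run:
```python
from h import *
d=snap('side'); print([(k,ray(d,*blobs(d,k,(340,270,420,360))[0][1],.0905).round(4).tolist()) for k in('red','blue','yellow')])
print(blobs(d,'green',(290,210,330,260))[:1])
```

```text
[('red', [0.5789, -0.1809, 0.0905]), ('blue', [0.5738, -0.224, 0.0905]), ('yellow', [0.5715, -0.2686, 0.0905])]
[(40, [306.5, 229.3], [8, 6])]
```

Emit:
{"fn": "step_arm", "kwargs": {"delta_pos": [[0.25, -0.18, 0], [0.5, -0.36, 0], [0.75, -0.54, 0], [1, -0.74, 0], [1, -0.76, 0], [1, -0.76, 0]], "rot": [[0, 0, 0], [0, 0, 0], [0, 0, 0], [0, 0, 0], [0, 0, 0], [0, 0, 0]], "gripper": [1, 1, 1, 1, 1, 1]}}

```text
time_s: 8.93
tool_pos: [0.4359, -0.0598, 0.2223]
tool_rot: [-180.0, 0.1, 84.5]
force: [0.0, 0.2, 0.1]
grip_width: 0.0868
grasp_force: 0.0
```

Emit:
{"fn": "step_arm", "kwargs": {"delta_pos": [[0.25, 0, 0], [0.45, 0, 0], [0.45, 0, 0], [0.45, 0, 0], [0.45, 0, 0]], "rot": [[0, 0, 0], [0, 0, 0], [0, 0, 0], [0, 0, 0], [0, 0, 0]], "gripper": [1, 1, 1, 1, 1]}}

```text
time_s: 9.55
tool_pos: [0.4451, 0.0287, 0.2222]
tool_rot: [-180.0, -0.0, 84.3]
force: [0.1, -1.0, 0.1]
grip_width: 0.0874
grasp_force: 0.0
```

Run:
```python
from h import *
o=env.get_obs(); print(o['qpos'].round(1),o['tool_pos'].round(4),o['tool_rot'].round(2))
w=snap('wrist','w3.png'); np.save('w3.npy',w,allow_pickle=True)
b=blobs(w,'green',vmin=90,smin=170); print(b[:3]); u,v=map(int,proj(w,[.4446,.081,.0485])); print(u,v)
b=blobs(w,'green',(u-25,v-25,u+25,v+25)); print(b[:2],ray(w,*b[0][1],.0485).round(4))
print(rect(w,(u-40,v-40,u+40,v+40)))
```

```text
[ 39.6  -6.4 -43.1 110.   -4.5  74.8  -7.8] [0.4451 0.0287 0.2222] [-1.7996e+02 -2.0000e-02  8.4330e+01]
[(285, [311.6, 129.6], [18, 20])]
312 129
[(303, [311.8, 129.6], [19, 20])] [0.4442 0.0812 0.0485]
(array([444.6,  81.6]), array([33.3, 33.6]), 79.9)
```

Emit:
{"fn": "step_arm", "kwargs": {"delta_pos": [[0.262, -0.028, 0.1], [0.262, -0.028, 0.4], [0.262, -0.028, 0.55], [0.262, -0.028, 0.7], [0.262, -0.028, 0.88], [0.262, -0.028, 1], [0.262, -0.028, 1], [0.262, -0.028, 1], [0.262, -0.028, 1], [0.262, -0.028, 1], [0.262, -0.028, 1], [0.262, -0.028, 1], [0.262, -0.028, 1], [0.262, -0.028, 1], [0.262, -0.028, 1], [0.262, -0.028, 1]], "rot": [[0, 0, 0.051], [0, 0, 0.051], [0, 0, 0.051], [0, 0, 0.051], [0, 0, 0.051], [0, 0, 0.051], [0, 0, 0.051], [0, 0, 0.051], [0, 0, 0.051], [0, 0, 0.051], [0, 0, 0.051], [0, 0, 0.051], [0, 0, 0.051], [0, 0, 0.051], [0, 0, 0.051], [0, 0, 0.051]], "gripper": [1, 1, 1, 1, 1, 1, 1, -1, -1, -1, -1, -1, -1, -1, -1, -1], "squeeze": 12}}

```text
time_s: 11.6
tool_pos: [0.4443, 0.0831, 0.0225]
tool_rot: [-180.0, 0.0, 80.1]
force: [-0.7, 0.3, -0.1]
grip_width: 0.034
grasp_force: 12.0
```

Emit:
{"fn": "step_arm", "kwargs": {"delta_pos": [[0, 0, 0], [0, 0, -0.1], [0, 0, -0.4], [0, 0, -0.7], [0, 0, -1], [0, 0, -1], [0, 0, -1]], "rot": [[0, 0, 0], [0, 0, 0], [0, 0, 0], [0, 0, 0], [0, 0, 0], [0, 0, 0], [0, 0, 0]], "gripper": [-1, -1, -1, -1, -1, -1, -1]}}

```text
time_s: 12.48
tool_pos: [0.4439, 0.0829, 0.2218]
tool_rot: [-180.0, 0.0, 80.1]
force: [-0.6, 0.3, -1.0]
grip_width: 0.034
grasp_force: 12.0
```

Emit:
{"fn": "step_arm", "kwargs": {"delta_pos": [[-0.25, 0.08, 0], [-0.5, 0.17, 0], [-0.75, 0.26, 0], [-1, 0.35, 0], [-1, 0.35, 0]], "rot": [[0, 0, 0], [0, 0, 0], [0, 0, 0], [0, 0, 0], [0, 0, 0]], "gripper": [-1, -1, -1, -1, -1]}}

```text
time_s: 13.1
tool_pos: [0.4774, -0.1304, 0.2195]
tool_rot: [-179.7, -0.1, 79.7]
force: [0.8, 0.2, -0.3]
grip_width: 0.0342
grasp_force: 12.0
```

Emit:
{"fn": "step_arm", "kwargs": {"delta_pos": [[-0.25, 0.17, 0], [-0.5, 0.34, 0], [-0.75, 0.5, 0], [-0.857, 0.583, 0], [-0.857, 0.583, 0], [-0.857, 0.583, 0], [-0.857, 0.583, 0]], "rot": [[0, 0, -0.02], [0, 0, -0.04], [0, 0, -0.052], [0, 0, -0.052], [0, 0, -0.052], [0, 0, -0.052], [0, 0, -0.052]], "gripper": [-1, -1, -1, -1, -1, -1, -1]}}

```text
time_s: 13.98
tool_pos: [0.5645, -0.3127, 0.2224]
tool_rot: [-180.0, -0.0, 84.7]
force: [0.1, 0.1, 0.7]
grip_width: 0.0341
grasp_force: 12.0
```

Run:
```python
from h import *
o=env.get_obs(); print(o['tool_pos'].round(4),o['tool_rot'].round(2))
w=snap('wrist','w4.png'); np.save('w4.npy',w,allow_pickle=True)
for k in('red','blue','yellow'):
    p=proj(w,{'red':(.577,-.1876,.09),'blue':(.5715,-.2305,.09),'yellow':(.569,-.2745,.09)}[k]); u,v=map(int,p)
    print(k,[(x,ray(w,*x[1],.0905).round(4).tolist()) for x in blobs(w,k,(max(u-25,0),max(v-25,0),u+25,v+25))[:1]])
    if k!='red': print(rect(w,(max(u-28,0),max(v-32,0),u+28,v+28),lo=(5,97,90),hi=(18,190,255),z=.077))
```

```text
[ 0.5645 -0.3127  0.2224] [-1.7996e+02 -2.0000e-02  8.4730e+01]
red [((535, [319.1, 26.8], [25, 29]), [0.5768, -0.1853, 0.0905])]
blue [((431, [317.7, 90.9], [23, 25]), [0.5716, -0.2297, 0.0905])]
(array([ 571.7, -230.3]), array([34. , 33.9]), 82.2)
yellow [((426, [319.6, 151.0], [24, 23]), [0.5688, -0.2752, 0.0905])]
(array([ 569.3, -273.7]), array([34.6, 33.6]), 84.7)
```

View pics/w4.png

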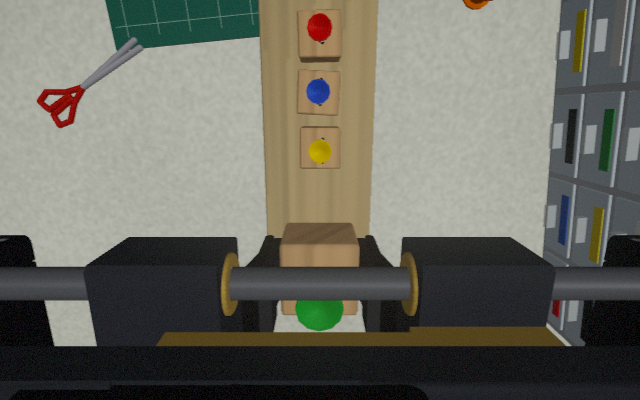

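Red, blue and yellow stand in line at (319,27), (318,91) and (320,151), and green is held upright. I'll place green next.

Emit:
{"fn": "step_arm", "kwargs": {"delta_pos": [[-0.012, 0, 0.1], [-0.012, 0, 0.3], [-0.012, 0, 0.5], [-0.012, 0, 0.65], [-0.012, 0, 0.75], [-0.012, 0, 0.78], [-0.012, 0, 0.787], [-0.012, 0, 0.787], [-0.012, 0, 0.787]], "rot": [[0, 0, 0], [0, 0, 0], [0, 0, 0], [0, 0, 0], [0, 0, 0], [0, 0, 0], [0, 0, 0], [0, 0, 0], [0, 0, 0]], "gripper": [-1, -1, -1, -1, -1, -1, -1, -1, -1]}}

```text
time_s: 15.15
tool_pos: [0.5649, -0.3175, 0.0662]
tool_rot: [179.9, 0.1, 84.6]
force: [0.1, 0.1, 0.4]
grip_width: 0.034
grasp_force: 12.0
```

Emit:
{"fn": "step_arm", "kwargs": {"delta_pos": [[0, 0, 0.008], [0, 0, 0.008], [0, 0, 0.008], [0, 0, 0.008], [0, 0, 0.008], [0, 0, 0.008], [0, 0, -0.1], [0, 0, -0.4], [0, 0, -0.75], [0, 0, -1], [0, 0, -1], [0, 0, -1]], "rot": [[0, 0, 0], [0, 0, 0], [0, 0, 0], [0, 0, 0], [0, 0, 0], [0, 0, 0], [0, 0, 0], [0, 0, 0], [0, 0, 0], [0, 0, 0], [0, 0, 0], [0, 0, 0]], "gripper": [-1, -1, 0.3, 0.3, 0.3, 0.3, 0.3, 0.6, 1, 1, 1, 1]}}

```text
time_s: 16.65
tool_pos: [0.5642, -0.3171, 0.2661]
tool_rot: [179.9, 0.0, 84.6]
force: [-0.5, -0.5, -1.1]
grip_width: 0.0863
grasp_force: 0.0
```

Emit:
{"fn": "step_arm", "kwargs": {"delta_pos": [[-0.25, 0, 0], [-0.45, 0, 0], [-0.45, 0, 0], [-0.45, 0, 0]], "rot": [[0, 0, 0], [0, 0, 0], [0, 0, 0], [0, 0, 0]], "gripper": [1, 1, 1, 1]}}

```text
time_s: 17.15
tool_pos: [0.5555, -0.4057, 0.2636]
tool_rot: [-179.9, -0.1, 84.6]
force: [0.3, 0.8, 0.2]
grip_width: 0.0874
grasp_force: 0.0
```

Run:
```python
from h import *
o=env.get_obs(); print(o['tool_pos'].round(4),o['tool_rot'].round(2))
w=snap('wrist','w5.png'); np.save('w5.npy',w,allow_pickle=True)
for k,P in {'red':(.577,-.1876,.09),'blue':(.5715,-.2305,.09),'yellow':(.569,-.2745,.09),'green':(.565,-.3175,.09)}.items():
    u,v=map(int,proj(w,P))
    print(k,[(x,ray(w,*x[1],.0905).round(4).tolist()) for x in blobs(w,k,(max(u-25,0),max(v-25,0),u+25,v+25))[:1]],rect(w,(max(u-28,0),max(v-30,0),u+28,v+27),lo=(5,97,90),hi=(18,190,255),z=.077) if v>20 else '')
```

```text
[ 0.5555 -0.4057  0.2636] [-1.7988e+02 -1.4000e-01  8.4620e+01]
red [] 
blue [] 
yellow [((421, [320.2, 30.3], [23, 25]), [0.5693, -0.2723, 0.0905])] (array([ 569. , -273.6]), array([33.8, 35.2]), 84.5)
green [((337, [320.6, 88.2], [20, 21]), [0.5653, -0.3183, 0.0905])] (array([ 565.2, -318.9]), array([33.8, 34. ]), 84.5)
```

Emit:
{"fn": "step_arm", "kwargs": {"delta_pos": [[0.28, 0, 0], [0.56, 0, 0], [0.84, 0, 0], [1, 0, 0], [1, 0, 0]], "rot": [[0, 0, 0], [0, 0, 0], [0, 0, 0], [0, 0, 0], [0, 0, 0]], "gripper": [1, 1, 1, 1, 1]}}

```text
time_s: 17.82
tool_pos: [0.5754, -0.2017, 0.2658]
tool_rot: [180.0, -0.0, 85.1]
force: [-0.1, 0.4, 0.8]
grip_width: 0.0867
grasp_force: 0.0
```

Emit:
{"fn": "step_arm", "kwargs": {"delta_pos": [[0.28, 0, 0], [0.56, 0, 0], [0.84, 0, 0], [1, 0, 0], [1, 0, 0]], "rot": [[0, 0, 0], [0, 0, 0], [0, 0, 0], [0, 0, 0], [0, 0, 0]], "gripper": [1, 1, 1, 1, 1]}}

```text
time_s: 18.45
tool_pos: [0.5933, -0.005, 0.2653]
tool_rot: [180.0, -0.0, 84.9]
force: [0.2, -0.8, 0.4]
grip_width: 0.0872
grasp_force: 0.0
```

Emit:
{"fn": "step_arm", "kwargs": {"delta_pos": [[0.28, 0, 0], [0.56, 0, 0], [0.84, -0.1, 0], [1, -0.1, 0], [1, -0.1, 0], [1, -0.1, 0], [1, -0.1, 0]], "rot": [[0, 0, 0], [0, 0, 0], [0, 0, 0], [0, 0, 0], [0, 0, 0], [0, 0, 0], [0, 0, 0]], "gripper": [1, 1, 1, 1, 1, 1, 1]}}

```text
time_s: 19.32
tool_pos: [0.5932, 0.1896, 0.2648]
tool_rot: [-180.0, 0.1, 84.4]
force: [-0.6, 0.7, -0.7]
grip_width: 0.0868
grasp_force: 0.0
```

Run:
```python
from h import *
o=env.get_obs(); print(o['qpos'].round(1),o['tool_pos'].round(4),o['tool_rot'].round(2))
w=snap('wrist','w6.png'); np.save('w6.npy',w,allow_pickle=True)
```

```text
[ 16.   20.  -46.4  83.3  14.5  82.9 -36.2] [0.5932 0.1896 0.2648] [-1.800e+02  8.000e-02  8.437e+01]
```

View pics/w6.png

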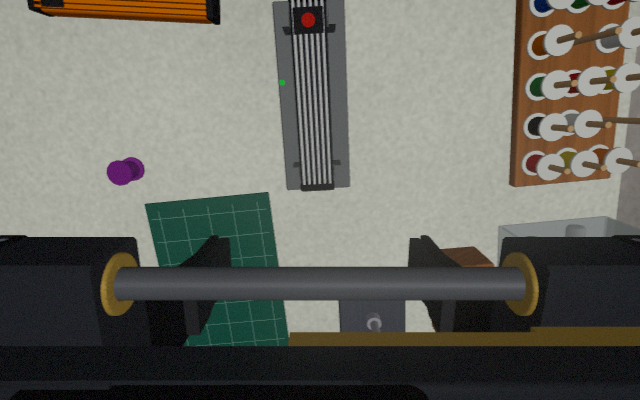

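The picture shows the finned lamp in its dock: uprights at (293,163)/(338,162) and (287,30)/(338,28), near end at v≈188, red button at (308,19). I'll fit its axis.

Run:
```python
from h import *
w=np.load('w6.npy',allow_pickle=True).item()
r=lambda u,v,z: (ray(w,u,v,z)[:2]*1000).round(1)
print('cheeks',[r(*p,.048).tolist() for p in((293,163),(338,162),(287,30),(338,28))])
print('dock corners',[r(*p,.008).tolist() for p in((287,189),(349,186),(273,2),(344,1))])
h=cv2.cvtColor(w['img'],cv2.COLOR_RGB2HSV); g=h[...,2].astype(int)
L=[];Q=[]
for v in range(40,158,2):
    # fins alternate; high local std
    x=np.arange(270,360); row=g[v,270:360]; 
    b=np.where(row>150)[0]; b=b[(b>12)&(b<75)]
    b=[i for i in b if row[i]>0]
    if v%20==0: print(v,row[10:75].tolist())
```

```text
cheeks [[568.3, 207.6], [615.0, 204.0], [577.7, 334.0], [626.0, 330.9]]
dock corners [[554.2, 172.2], [627.0, 168.5], [564.1, 369.9], [637.1, 363.5]]
40 [91, 90, 91, 95, 91, 93, 90, 91, 90, 92, 85, 59, 26, 93, 148, 158, 127, 43, 43, 117, 161, 147, 91, 33, 56, 125, 161, 137, 53, 38, 75, 136, 158, 127, 41, 41, 98, 147, 147, 90, 49, 44, 118, 161, 141, 65, 32, 49, 82, 92, 93, 98, 90, 90, 93, 95, 93, 92, 91, 95, 92, 96, 96, 92, 91]
60 [95, 92, 93, 93, 92, 95, 93, 93, 92, 91, 90, 93, 75, 29, 76, 136, 163, 138, 57, 44, 94, 148, 150, 105, 37, 58, 122, 163, 143, 80, 44, 75, 135, 163, 137, 39, 40, 98, 147, 147, 89, 41, 61, 126, 162, 140, 61, 35, 64, 93, 93, 95, 90, 94, 93, 94, 92, 94, 92, 94, 94, 91, 95, 96, 91]
80 [155, 171, 170, 156, 109, 92, 93, 92, 93, 91, 96, 94, 94, 83, 52, 49, 121, 163, 143, 79, 42, 77, 132, 158, 127, 44, 47, 120, 163, 147, 91, 46, 74, 134, 162, 137, 43, 44, 97, 150, 146, 92, 44, 61, 127, 162, 139, 42, 41, 67, 94, 91, 93, 92, 92, 97, 97, 96, 92, 94, 95, 91, 95, 97, 92]
100 [79, 89, 92, 92, 94, 94, 92, 90, 94, 96, 94, 95, 95, 96, 88, 63, 40, 96, 149, 153, 110, 42, 59, 126, 164, 138, 59, 46, 98, 149, 146, 94, 45, 57, 126, 164, 137, 45, 45, 98, 150, 146, 91, 49, 66, 132, 166, 138, 41, 48, 71, 95, 96, 93, 93, 95, 96, 91, 94, 94, 96, 95, 93, 95, 94]
120 [159, 108, 86, 95, 93, 95, 96, 94, 95, 93, 96, 95, 95, 93, 94, 93, 76, 40, 77, 136, 161, 131, 49, 49, 119, 165, 145, 83, 41, 96, 147, 151, 109, 49, 62, 125, 164, 137, 51, 39, 98, 150, 147, 93, 45, 80, 135, 163, 138, 42, 48, 73, 96, 98, 95, 95, 95, 93, 93, 97, 95, 98, 93, 96, 96]
140 [179, 176, 156, 95, 92, 97, 93, 93, 96, 95, 94, 93, 95, 95, 94, 97, 94, 84, 54, 52, 122, 163, 141, 72, 49, 100, 150, 146, 93, 51, 79, 138, 159, 131, 45, 63, 124, 164, 139, 61, 51, 101, 150, 147, 90, 48, 81, 135, 155, 115, 48, 54, 80, 93, 94, 99, 94, 95, 96, 95, 96, 96, 94, 95, 96]
```

Run:
```python
from h import *
w=np.load('w6.npy',allow_pickle=True).item()
g=cv2.cvtColor(w['img'],cv2.COLOR_RGB2GRAY)
P=[]
for v in range(40,156,2):
    x=np.where(g[v,288:334]>125)[0]+288; P.append(ray(w,(x[0]+x[-1])/2,v,.065)[:2]*1000)
vx,vy,x,y=cv2.fitLine(np.array(P,np.float32),cv2.DIST_HUBER,0,.01,.01).ravel()
if vy<0: vx,vy=-vx,-vy
print('psi',np.degrees(np.arctan2(-vx,vy)),'x at y=268.5',x+vx/vy*(268.5-y))
print('near end top',ray(w,317,184,.065),ray(w,317,190,.045))
```

```text
psi -2.6700685 x at y=268.5 595.19995
near end top [0.59137606 0.18643514 0.065     ] [0.59019492 0.17578983 0.045     ]
```

Emit:
{"fn": "step_arm", "kwargs": {"delta_pos": [[0.2, -0.014, 0.1], [0.394, -0.028, 0.3], [0.394, -0.028, 0.5], [0.394, -0.028, 0.7], [0.394, -0.028, 0.7], [0.394, -0.028, 0.7]], "rot": [[0, 0, -0.033], [0, 0, -0.033], [0, 0, -0.033], [0, 0, -0.033], [0, 0, -0.033], [0, 0, -0.033]], "gripper": [1, 1, 1, 1, 1, 1]}}

```text
time_s: 20.12
tool_pos: [0.5954, 0.2712, 0.1268]
tool_rot: [179.9, -0.1, 87.3]
force: [0.2, 0.2, -0.0]
grip_width: 0.0869
grasp_force: 0.0
```

Emit:
{"fn": "step_arm", "kwargs": {"delta_pos": [[-0.01, 0, 0.15], [-0.01, 0, 0.3], [-0.01, 0, 0.389], [-0.01, 0, 0.389], [-0.01, 0, 0.389], [-0.01, 0, 0.389], [-0.01, 0, 0.389], [-0.01, 0, 0.389], [-0.01, 0, 0.389], [-0.01, 0, 0.389], [-0.01, 0, 0.389], [-0.01, 0, 0.389], [-0.01, 0, 0.389], [-0.01, 0, 0.389]], "rot": [[0, 0, 0], [0, 0, 0], [0, 0, 0], [0, 0, 0], [0, 0, 0], [0, 0, 0], [0, 0, 0], [0, 0, 0], [0, 0, 0], [0, 0, 0], [0, 0, 0], [0, 0, 0], [0, 0, 0], [0, 0, 0]], "gripper": [1, 1, 1, 1, -1, -1, -1, -1, -1, -1, -1, -1, -1, -1], "squeeze": 30}}

```text
time_s: 21.88
tool_pos: [0.5942, 0.2694, 0.0473]
tool_rot: [-180.0, 0.0, 87.4]
force: [0.3, 0.7, -0.4]
grip_width: 0.034
grasp_force: 30.0
```

Emit:
{"fn": "step_arm", "kwargs": {"delta_pos": [[0, 0, 0], [0, 0, -0.05], [0, 0, -0.15], [0, 0, -0.3], [0, 0, -0.5], [0, 0, -0.75], [0, 0, -1], [0, 0, -1], [0, 0, -1]], "rot": [[0, 0, 0], [0, 0, 0], [0, 0, 0], [0, 0, 0], [0, 0, 0], [0, 0, 0], [0, 0, 0], [0, 0, 0], [0, 0, 0]], "gripper": [-1, -1, -1, -1, -1, -1, -1, -1, -1]}}

```text
time_s: 23.0
tool_pos: [0.5939, 0.2693, 0.2476]
tool_rot: [180.0, 0.0, 87.4]
force: [0.3, 0.1, -3.5]
grip_width: 0.0339
grasp_force: 30.0
```

Emit:
{"fn": "step_arm", "kwargs": {"delta_pos": [[-0.1, 0, 0], [-0.25, 0, 0], [-0.45, 0, 0], [-0.65, 0, 0], [-0.85, 0, 0], [-0.9, 0, 0], [-0.9, 0, 0]], "rot": [[0, 0, 0], [0, 0, 0], [0, 0, 0], [0, 0, 0], [0, 0, 0], [0, 0, 0], [0, 0, 0]], "gripper": [-1, -1, -1, -1, -1, -1, -1]}}

```text
time_s: 23.88
tool_pos: [0.5855, 0.089, 0.2462]
tool_rot: [-179.9, 0.0, 87.3]
force: [1.0, 1.2, -2.2]
grip_width: 0.0337
grasp_force: 30.0
```

Emit:
{"fn": "step_arm", "kwargs": {"delta_pos": [[-0.1, 0, 0], [-0.25, 0, 0], [-0.45, 0, 0], [-0.65, 0, 0], [-0.85, 0, 0], [-0.9, 0, 0], [-0.9, 0, 0]], "rot": [[0, 0, 0], [0, 0, 0], [0, 0, 0], [0, 0, 0], [0, 0, 0], [0, 0, 0], [0, 0, 0]], "gripper": [-1, -1, -1, -1, -1, -1, -1]}}

```text
time_s: 24.75
tool_pos: [0.5781, -0.0887, 0.2469]
tool_rot: [-180.0, -0.1, 87.5]
force: [1.2, 0.8, -1.4]
grip_width: 0.0338
grasp_force: 30.0
```

Emit:
{"fn": "step_arm", "kwargs": {"delta_pos": [[-0.1, 0, 0], [-0.25, 0, 0], [-0.45, 0, 0], [-0.65, 0, 0], [-0.8, 0, 0], [-0.81, 0, 0], [-0.81, 0, 0], [-0.81, 0, 0]], "rot": [[0, 0, 0], [0, 0, 0.01], [0, 0, 0.02], [0, 0, 0.03], [0, 0, 0.03], [0, 0, 0.03], [0, 0, 0.03], [0, 0, 0.03]], "gripper": [-1, -1, -1, -1, -1, -1, -1, -1]}}

```text
time_s: 25.75
tool_pos: [0.571, -0.2508, 0.2475]
tool_rot: [180.0, -0.0, 84.9]
force: [-0.8, 0.4, -2.1]
grip_width: 0.0342
grasp_force: 30.0
```

Run:
```python
from h import *
o=env.get_obs(); print(o['tool_pos'].round(4),o['tool_rot'].round(2),o['wrist_torque'].round(3))
w=snap('wrist','w7.png'); d=snap('side','d7.png'); s=snap('scene')
f=lambda c,x,y,k=2:cv2.resize(c['img'][y:y+200,x:x+200,::-1],None,fx=k,fy=k,interpolation=cv2.INTER_CUBIC)
cv2.imwrite('pics/m7.png',np.hstack([f(d,290,190),f(s,150,60)]))
for k,P in {'red':(.577,-.1876,.09),'blue':(.5715,-.2305,.09)}.items():
    u,v=map(int,proj(w,P)); print(k,u,v,[(x,ray(w,*x[1],.0905).round(4).tolist()) for x in blobs(w,k,(max(u-25,0),max(v-25,0),u+25,v+25))[:1]])
```

```text
[ 0.571  -0.2508  0.2475] [ 1.7999e+02 -2.0000e-02  8.4950e+01] [ 0.039 -0.107 -0.01 ]
red 318 116 [((938, [319.1, 115.5], [35, 34]), [0.5774, -0.1864, 0.0905])]
blue 316 167 []
```

View pics/m7.png

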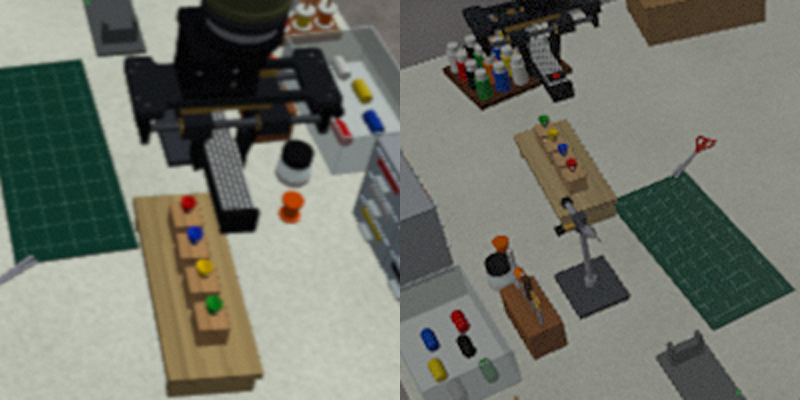

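View pics/w7.png

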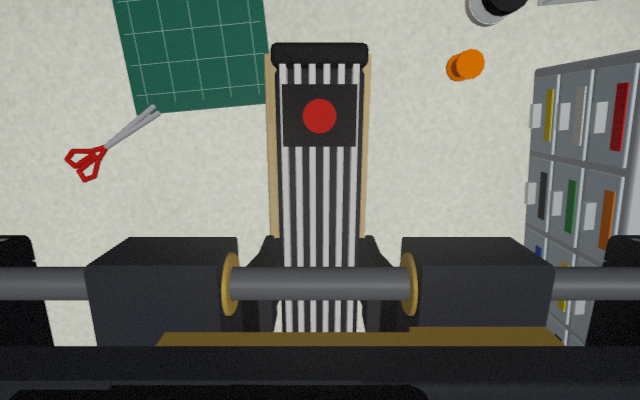

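The lamp is held level, with its axis along the row and central over the shelf. The four heads are in line, and the vise and bystanders are where they were. I'll lower it now.

Emit:
{"fn": "step_arm", "kwargs": {"delta_pos": [[0, 0, 0.08], [0, 0, 0.2], [0, 0, 0.32], [0, 0, 0.42], [0, 0, 0.5], [0, 0, 0.56], [0, 0, 0.59], [0, 0, 0.605], [0, 0, 0.605], [0, 0, 0.605], [0, 0, 0.605], [0, 0, 0.605]], "rot": [[0, 0, 0], [0, 0, 0], [0, 0, 0], [0, 0, 0], [0, 0, 0], [0, 0, 0], [0, 0, 0], [0, 0, 0], [0, 0, 0], [0, 0, 0], [0, 0, 0], [0, 0, 0]], "gripper": [-1, -1, -1, -1, -1, -1, -1, -1, -1, -1, -1, -1]}}

```text
time_s: 27.4
tool_pos: [0.5708, -0.2521, 0.1266]
tool_rot: [180.0, 0.0, 84.8]
force: [0.5, 0.5, -2.7]
grip_width: 0.0341
grasp_force: 30.0
```

Run:
```python
from h import *
for i in range(3):
    d=snap('side','d8.png'); o=env.get_obs(); print(o['tool_pos'].round(4),o['tool_rot'].round(2),o['force'].round(1),o['grasp_force'])
cv2.imwrite('pics/m8.png',cv2.resize(d['img'][200:400,290:490,::-1],None,fx=3,fy=3,interpolation=cv2.INTER_CUBIC))
```

```text
[ 0.5708 -0.2521  0.1265] [1.7999e+02 1.0000e-02 8.4840e+01] [ 0.1  0.8 -2. ] 29.999559237621725
[ 0.5708 -0.2521  0.1264] [1.7999e+02 1.0000e-02 8.4840e+01] [ 0.3 -0.2 -0.9] 29.99964728951454
[ 0.5708 -0.2521  0.1264] [1.7999e+02 1.0000e-02 8.4840e+01] [ 0.7 -0.6 -2.3] 29.99961644411087
```

View pics/m8.png

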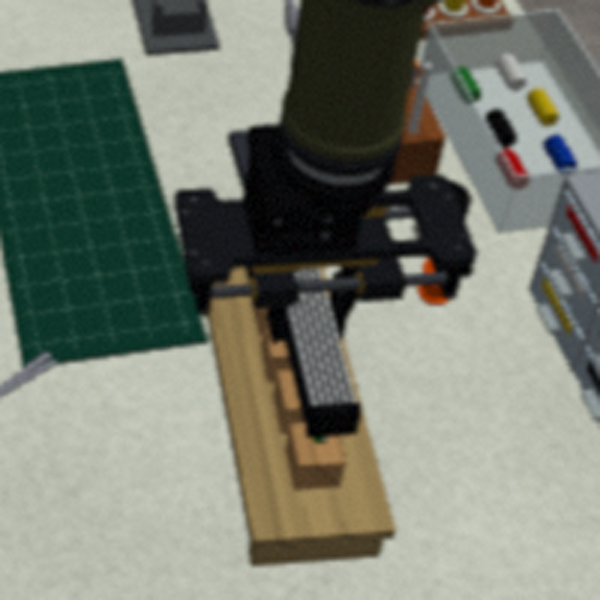

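The lamp hangs level over the row, with its near end just past the green head at about (320,437). Pose and grip are steady, so I'm handing in.

```bash
python3 -c "
from cell import env
print(env.sign_off())"
```

```text
the job is handed in; nothing more can be done
None
```

I handed the job in with all four poppers in line on the shelf and the lamp held level over them, about 15 mm above the heads by my measurements; the sign-off returned no verdict.

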